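# Zero the peak pointer and present the sample plum to the lens

## Task

Get the lens stand ready for a reading: first turn the reset knob on the dial box anticlockwise until the peak pointer is fully home against its zero stop. Then take the steel dish by its bail handle, lift it up off its pedestal until the plum is level with the lens, and turn it a quarter turn anticlockwise (seen from above) so that its flat tab points at the lens, holding it over the pedestal. Move gently: keep the dish level and the loose plum in its middle all along, do not touch the plum or knock the other things on the table away, and finish holding the dish still there - do not put it down or let go.

Things in the scene. Friction and masses are not known exactly. Their poses are not given: they have to be found in the camera images.
- peak_knob (a joint): angle of the peak pointer and its reset knob (rad) on the dial box: 0 = pointer against the zero stop, grows as it is turned clockwise seen from above (start 0.6 to 1.4, limit 2.4). Turn it anticlockwise to bring it home. Light friction (0.04 N m); it stays where it is left
- knob_grip (a point): point on the upright axis of the black bar knob, at the height to grip it (93 mm above the table, 10 mm below the bar's top). The bar is 50 long (along this point's x axis) x 14 wide (along y) x 30 high; the pointer is a thin hand that sticks out along +x, 53 from the axis. The frame turns with the knob; z is up. Under the bar: a 26 radius disc, top 74 mm above the table
- meter: grey dial box, 160 (x) x 150 (y) x 60 high with a white dial disc (120 dia, face 63 mm above the table) on its top, fixed; origin at the centre of its underside, below the knob's axis. At zero the pointer points along the box's +x, against a small steel stop pin 72 mm high
- reader: grey lens stand, fixed: base plate 150 (x) x 260 (y) x 8, a round pedestal 72 dia with its top 50 mm above the table, and a lens mast 173 high. Origin on the table under the pedestal's axis; the mast's centre stands 171 from it along +y, 26 x 22 across; z is up
- lens (a point): front of the lens on the mast: 138 from the pedestal's axis along the stand's +y, 150 mm above the table, black tube 32 dia, looking along the stand's -y to above the pedestal; axes parallel to the stand's
- dish: loose steel dish, about 0.25 kg, on the pedestal, 138 dia, rim 27 high; origin at the centre of its underside, z up. Inside: flat to 10 radius at 8 above the underside, then a cone rising 12 degrees. A bail bridges it along its y axis: bar 10 wide (x), 143 long, 14 high, on two uprights at y = +-69. At the start its x axis is within 0.12 rad of the stand's, so an upright is in the lens's view
- dish_grip (a point): middle of the bail's bar, 100 mm above the dish's underside, on the dish's axis; axes are the dish's
- dish_tab (a point): tip of the flat tab (28 wide, 4 thick) that sticks out of the rim along the dish's +x; 94 from its axis, 23 mm above its underside
- plum_center (a point): centre of the loose plum, a firm ball 40 dia, about 35 g, that rests in the middle of the dish; at the start 28 mm above the dish's underside. It rolls when the dish is tilted or jerked. Its axes mean nothing
- salt_jar: closed glass jar, 60 dia x 85 high, a bystander; origin at the centre of its underside
- brush: hand brush lying flat, a bystander; origin at its middle, underside
- mug: white mug, 76 dia x 85 high, a bystander; origin at the centre of its underside
- bowl: blue bowl, 120 dia x 50 high, a bystander; origin at the centre of its underside
- spoon: spoon lying flat, a bystander; origin at its middle, underside
Mind the look-alikes: they are no part of the job. Leave any purple look-alike of the meter alone.

How it is judged:
By the outcome, as a careful person would: the job done as asked, in the order asked, and still so for the second after the job is handed in, while the arm keeps its last pose, push and grip.
It also fails if it takes over 53 s, if anything falls off the work surface, if the arm or the gripper's body presses on something with over 40 N, if the wrist force passes 120 N, or if a joint passes its speed limit or range.

## Robot

A 7-joint arm with a two-finger parallel gripper is mounted at the origin on the work surface. World frame = base frame: x ahead of the robot, y to its left, z up, the work surface at z = 0. Lengths are in m, angles in rad, forces in N, time in s.
With the tool pointing down it reaches from about 0.4 to 0.85 m from the base axis. Payload 4.4 kg.
Tool frame: the origin (TCP) lies midway between the tips of the shut fingers; the grasp point (between the pads) lies 19 mm behind it (bot.grip_point_offset is the distance from the TCP to the grasp point, in m); z points along the fingers, y is the line along which they close (so a half turn about z gives the same grasp; the last joint's range is limited). The gripper opens to 94 mm and grips with 3 to 60 N. Pads are 16 mm wide; open, the fingers measure 119 mm over their backs; the gripper's body (75 mm by 177 mm) begins 78 mm behind the grasp point.
Start: joints at [1.259, 0.628, 0.038, 1.517, -0.027, 0.996, -0.02], TCP at [0.158, -0.63, 0.205] pointing down, gripper open.
Joint ranges: [-3.06, 3.06], [-0.37, 2.12], [-1.25, 1.32], [0.18, 2.47], [-1.1, 4.24], [0.23, 1.98], [-2.94, 2.94]. Speed limits (rad/s): [2.57, 2.57, 3.14, 3.14, 3.14, 3.14, 3.14].

## Interface

Orientations are given as a unit quaternion [w, x, y, z].
In Python, from plant import bot gives the robot as it stands.
- The arm moves only by the tool arm_command, never from a script. Its argument "commands" is a list of rows, each a list of 5 numbers: the opening, from 0 (shut) to 1 (fully open), then the shift along the tool's x, y, z in cm, then the turn about the tool's z in degrees. A call has exactly 5 rows; each row is the pose to reach, as a shift and turn from the pose commanded when the call began, along the tool's axes at that moment; what a row does not reach only later rows make up. A row lasts 1/12 s, in which the tool goes at most 41.7 mm and 7.16 degrees, less where a joint would pass 70% of its speed; a pose out of reach is approached as far as the arm can. A call with a gripper value outside its range is refused whole. The fingers move at their own pace and stop on an object; "squeeze" is the grip in N (left out, the last holds). Time passes only in rows, so rows that repeat a pose let the fingers close, or fill a call up. It gives the time, the measured TCP pose, the force, the opening and the grip force at its end, in the units of the state.
- bot.sense(): the state, without advancing time (a new reading comes with each control period).
- bot.grab_frame(name): name is "scene" or "top" or "wrist"; returns the picture (384x512x3 uint8, red, green, blue); there is no depth.
- bot.get_calibration(name): a dict with "fx", "fy", "cx", "cy" (pixels), "dist" ([k1, k2, p1, p2, k3] as OpenCV has them; the pictures are not rectified), "rvec" (rotation vector, rad) and "tvec" (3), from world to camera coordinates, as OpenCV has them; the wrist camera has in their place "T_tool_cam" (4x4, takes a point from camera to tool coordinates, whose origin is the TCP and whose axes are the flange's). Camera axes: x right, y down, z forward; pixel columns grow to the right and rows downward; lengths in m; the calibration is good to about 2 mm. A picture is of the moment at which its call begins: read the wrist's pose just before it. get_calibration takes no time and is no camera call.
- bot.sign_off(): hands the job in; it is judged then, once.
Trained networks look in the newest picture that a camera, given by its name, has taken for a name from the list of things; names that differ only in an ending like _2 or _b are one class to them, and where a whole thing is asked for, a point or a joint stands for the part that bears it (a point fixed in the world has none). Each returns a list of dicts, best first, with "confidence" (0 to 1); they miss things now and then, are a little off and sometimes report something else, mostly with a low value. They report only what shows in the picture. A call takes as long as a camera call. They do not tell look-alikes from the thing itself.
- bot.cut_out(label, camera): "region" (384x512 bool, what is visible of it) and "bbox" ([left, top, right, bottom] in pixels, round what is visible of it).
The state is a dict: "t": time; "joint_positions": joint angles; "qvel": joint speeds; "tau": joint torques, N m; "eef_pos": TCP position; "orientation": TCP orientation; "ft_force": force on the tool from outside, world axes, zero at the start; "moment": the same for the moment, N m; "gripper_width": finger opening in m; "finger_force": force on a finger pad.
Only numpy, scipy, OpenCV 4.12 (cv2) and the standard library are available. Lean on these libraries where they do the work, as an engineer would, in place of code of your own. Each camera call takes 0.05 s, during which the arm holds its last target. There are 200 camera calls.

## Working session

There is one attempt and no reset: what is moved stays moved. The work goes in short steps, Python scripts to look and compute and a tool call to move; the robot and the scene stay as the last step left them, time stands still between calls to the robot, and variables do not carry over. Pictures are saved under pics/ and viewed, at most 10 in all, crops included, and the job is handed in when it is done.

Besides the shell and the picture viewer there is one more tool, called after "Request:" by a JSON object that holds its "fn" and its "kwargs". arm_command: Moves the arm, as the interface text tells. Its arguments: {"type":"object","properties":{"commands":{"type":"array","items":{"type":"array","items":{"type":"number"}}},"squeeze":{"type":"number"}},"required":["commands"]}

```bash
mkdir -p pics; ls
cat > h.py <<'E'
import numpy as np, cv2
from scipy.spatial.transform import Rotation as R
from plant import bot
def save(n,f,im=None):
    im=bot.grab_frame(n) if im is None else im
    cv2.imwrite(f,im[:,:,::-1]); return im
def cam(n,s=None):
    c=bot.get_calibration(n); K=np.array([[c['fx'],0,c['cx']],[0,c['fy'],c['cy']],[0,0,1.]]);d=np.array(c['dist'])
    if n=='wrist':
        s=s or bot.sense(); T=np.eye(4); q=s['orientation']; T[:3,:3]=R.from_quat([q[1],q[2],q[3],q[0]]).as_matrix(); T[:3,3]=s['eef_pos']
        W=T@np.array(c['T_tool_cam']); W=np.linalg.inv(W)
    else:
        W=np.eye(4); W[:3,:3]=cv2.Rodrigues(np.array(c['rvec'],float))[0]; W[:3,3]=np.ravel(c['tvec'])
    return K,d,W
def ray(C,uv,z):
    K,d,W=C; p=cv2.undistortPoints(np.array(uv,float).reshape(-1,1,2),K,d).reshape(-1,2)
    D=np.c_[p,np.ones(len(p))]@W[:3,:3]; o=-W[:3,:3].T@W[:3,3]
    return o+D*((z-o[2])/D[:,2])[:,None]
def proj(C,P):
    K,d,W=C; return cv2.projectPoints(np.array(P,float).reshape(-1,3),cv2.Rodrigues(W[:3,:3])[0],W[:3,3],K,d)[0].reshape(-1,2)
E
python3 - <<'E'
from h import *
s=bot.sense(); print({k:np.round(v,3) for k,v in s.items()})
a=save('top','pics/top.png'); b=save('scene','pics/scene.png')
for n in('top','scene'):
    C=cam(n); print(n,'campos',-C[2][:3,:3].T@C[2][:3,3])
    for l in ['meter','peak_knob','reader','dish','plum_center','salt_jar','mug','bowl','brush','spoon']:
        for r in bot.cut_out(l,n)[:3]:
            bb=r['bbox']; m=np.argwhere(r['region']).mean(0)[::-1]
            print(l,round(r['confidence'],2),np.round(bb),m.round(1),ray(C,[m],0.05)[0].round(3))
E
```

```text
pics
{'t': np.float64(0.0), 'joint_positions': array([ 1.259,  0.629,  0.038,  1.518, -0.027,  0.996, -0.02 ]), 'qvel': array([-0.001, -0.001, -0.001,  0.001, -0.   , -0.001,  0.002]), 'tau': array([ 0.0000e+00, -5.4971e+01,  1.1440e+00, -1.8663e+01, -5.2000e-02,
        2.4000e-02,  0.0000e+00]), 'eef_pos': array([ 0.158, -0.63 ,  0.205]), 'orientation': array([-0.001,  0.992,  0.123, -0.   ]), 'ft_force': array([ 0.373,  0.048, -0.101]), 'moment': array([ 0.011, -0.017,  0.039]), 'finger_force': np.float64(0.0), 'gripper_width': np.float64(0.094)}
top campos [0.19818755 0.03919583 1.49781502]
meter 0.87 [308. 166. 353. 213.] [328.1 187.4] [ 0.516 -0.231  0.05 ]
meter 0.81 [316. 225. 370. 274.] [340.5 249.5] [ 0.274 -0.276  0.05 ]
peak_knob 0.69 [336. 244. 353. 254.] [342.8 248.1] [ 0.279 -0.285  0.05 ]
peak_knob 0.62 [325. 174. 338. 192.] [330.2 185. ] [ 0.526 -0.239  0.05 ]
peak_knob 0.36 [192. 160. 226. 194.] [208.5 179.2] [0.537 0.243 0.05 ]
reader 0.98 [159. 173. 231. 217.] [186.8 196.6] [0.465 0.326 0.05 ]
dish 0.56 [192. 158. 226. 195.] [208.3 179.5] [0.536 0.244 0.05 ]
plum_
[... 1070 characters left out ...]
269 -0.297  0.05 ]
reader 0.87 [237. 246. 328. 309.] [292.1 276.2] [0.508 0.358 0.05 ]
dish 0.88 [243. 217. 286. 268.] [263.8 245.4] [0.533 0.229 0.05 ]
plum_center 0.61 [261. 236. 274. 250.] [266.2 242.7] [0.522 0.224 0.05 ]
salt_jar 0.96 [192. 210. 212. 238.] [202.8 223.8] [0.666 0.07  0.05 ]
mug 0.85 [325. 313. 367. 349.] [341.4 330.6] [0.471 0.564 0.05 ]
bowl 0.62 [156.  89. 187. 112.] [172.8 102.8] [ 0.546 -0.472  0.05 ]
brush 0.71 [233. 184. 289. 212.] [258.6 198.6] [0.466 0.07  0.05 ]
brush 0.41 [242. 217. 290. 268.] [264.1 244.9] [0.531 0.228 0.05 ]
spoon 0.62 [185.  84. 224. 114.] [204.9  98.7] [ 0.43  -0.432  0.05 ]
spoon 0.24 [236. 244. 329. 309.] [292.8 276. ] [0.506 0.359 0.05 ]
```

Run:
```python
from h import *
a=cv2.imread('pics/top.png')[130:290,90:420]; b=cv2.imread('pics/scene.png')[70:360,140:380]
cv2.imwrite('pics/a.png',cv2.resize(a,None,fx=2.4,fy=2.4,interpolation=3)); cv2.imwrite('pics/b.png',cv2.resize(b,None,fx=2,fy=2,interpolation=3))
```

```text
(no output)
```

View pics/a.png

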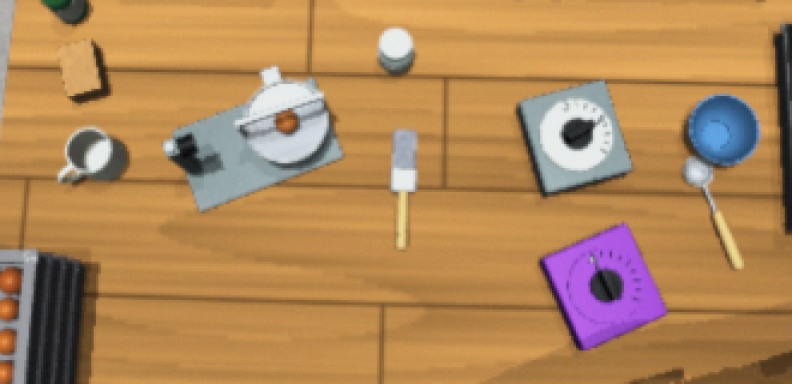

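View pics/b.png

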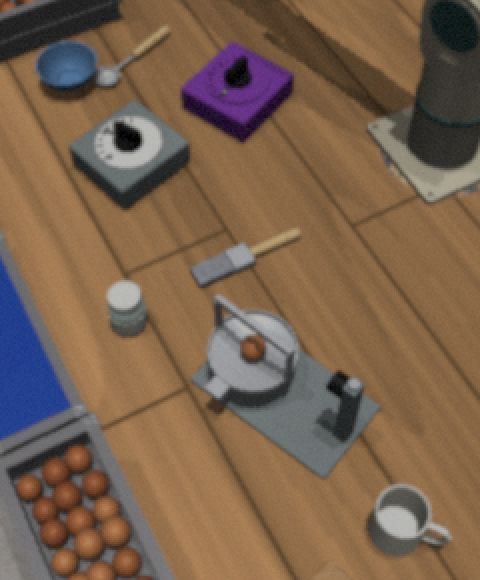

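The top view shows the grey meter at crop (578,132), the purple decoy at (604,286), and the dish with its bail at (287,115). The lens mast is at (185,150), and the tab points up-left at (270,75). I'll compute the rough geometry next.

```bash
cat >> h.py <<'E'
def delta(P,s=None):
    s=s or bot.sense(); q=s['orientation']; M=R.from_quat([q[1],q[2],q[3],q[0]])
    return (M.inv().apply(np.array(P)-s['eef_pos'])*100).round(2)
def yaw(s=None):
    q=(s or bot.sense())['orientation']; x=R.from_quat([q[1],q[2],q[3],q[0]]).as_matrix()[:,0]; return np.degrees(np.arctan2(x[1],x[0]))
E
python3 - <<'E'
from h import *
C=cam('top'); f=lambda u:np.array(u)/2.4+[90,130]
print(np.array(bot.get_calibration('wrist')['T_tool_cam']).round(3), bot.get_calibration('wrist')['fx'])
k=ray(C,f([[578,134]]),.093)[0]; print('knob',k, ray(C,f([[518,104],[604,82],[632,171],[544,194]]),.06).round(3))
print('dish', ray(C,f([[288,123]]),.078)[0],'bail ends',ray(C,f([[240,131],[323,98]]),.155).round(3),'tab',ray(C,f([[268,71]]),.073))
print('base',ray(C,f([[174,131],[200,211],[344,156]]),.008).round(3))
print(delta([*k[:2],.25]),yaw())
E
```

```text
[[-0.001 -0.959 -0.284  0.083]
 [ 1.    -0.001 -0.001 -0.   ]
 [ 0.    -0.284  0.959 -0.179]
 [ 0.     0.     0.     1.   ]] 283.7134121255507
knob [ 0.51306793 -0.23312031  0.093     ] [[ 0.568 -0.141  0.06 ]
 [ 0.61  -0.284  0.06 ]
 [ 0.461 -0.327  0.06 ]
 [ 0.42  -0.183  0.06 ]]
dish [0.52281193 0.23324689 0.078     ] bail ends [[0.491 0.296 0.155]
 [0.546 0.171 0.155]] tab [[0.61098044 0.27149431 0.073     ]]
base [[0.52  0.437 0.008]
 [0.384 0.383 0.008]
 [0.484 0.145 0.008]]
[ 44.09 -29.9   -4.45] 14.081983802686675
```

Request:
{"fn": "arm_command", "kwargs": {"commands": [[1,2,-1.4,-1,0],[1,5,-3.4,-2,0],[1,8,-5.4,-3,0],[1,11,-7.5,-4,0],[1,14,-9.5,-5,0]]}}

```text
t: 1.52
eef_pos: [0.2717, -0.5028, 0.256]
orientation: [-0.0, 0.992, 0.122, 0.0]
ft_force: [0.2, -0.2, 0.5]
gripper_width: 0.094
finger_force: 0.0
```

Request:
{"fn": "arm_command", "kwargs": {"commands": [[1,3,-2,0,0],[1,6,-4,0,0],[1,9,-6,0,0],[1,12,-8,0,0],[1,15,-10,0,0]]}}

```text
t: 1.93
eef_pos: [0.393, -0.3694, 0.2558]
orientation: [0.0, 0.992, 0.123, 0.0]
ft_force: [0.2, 0.2, -0.8]
gripper_width: 0.094
finger_force: 0.0
```

Request:
{"fn": "arm_command", "kwargs": {"commands": [[1,3,-2,0,0],[1,6,-4,0,0],[1,9,-6.4,0,0],[1,12,-8.4,0,0],[1,15,-10.4,0,0]]}}

```text
t: 2.35
eef_pos: [0.5132, -0.2318, 0.2557]
orientation: [0.0, 0.992, 0.123, 0.0]
ft_force: [0.4, -0.9, 0.2]
gripper_width: 0.094
finger_force: 0.0
```

Run:
```python
from h import *
im=save('wrist','pics/w1.png'); s=bot.sense(); C=cam('wrist',s); print(s['t'],s['eef_pos'],yaw(s))
g=[r for r in bot.cut_out('peak_knob','wrist')]
for r in g: print(r['confidence'],r['bbox'])
m=np.argwhere(g[0]['region'])[:,::-1].astype(float)
# white dial ellipse
w=((im.min(2)>170)).astype(np.uint8); w=cv2.morphologyEx(w,cv2.MORPH_CLOSE,np.ones((9,9)))
cs=max(cv2.findContours(w,0,2)[0],key=cv2.contourArea); e=cv2.fitEllipse(cv2.convexHull(cs)); print(e, 'dial',ray(C,[e[0]],.063))
```

```text
2.4 [ 0.51944448 -0.22350989  0.25569976] 14.678307174105033
0.77 [239.6, 145.9, 302.3, 187.4]
0.59 [245.3, 298.9, 257.4, 351.5]
((260.3132019042969, 142.5887451171875), (40.59880447387695, 84.89676666259766), 90.47637176513672) dial [[ 0.55932499 -0.21620713  0.063     ]]
```

View pics/w1.png

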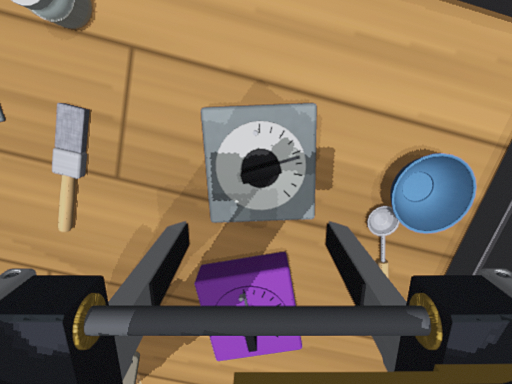

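The wrist view shows the grey meter's knob at about (262,167), its pointer towards (300,158), and the zero end of the scale near (258,130). I'll retake it now that the arm has settled.

Run:
```python
from h import *
s=bot.sense(); im=save('wrist','pics/w2.png'); C=cam('wrist',s); print(s['t'],s['eef_pos'],yaw(s))
cv2.imwrite('pics/w2c.png',cv2.resize(im[85:235,190:330,::-1],None,fx=4,fy=4,interpolation=2))
u=im[100:220,205:315].min(2)
w=np.zeros(im.shape[:2],np.uint8); w[100:225,200:320]=im[100:225,200:320].min(2)>165
cs=np.argwhere(cv2.morphologyEx(w,2,np.ones((3,3))))[:,::-1].astype(np.int32)
e=cv2.fitEllipse(cv2.convexHull(cs)); print(e,'dial',ray(C,[e[0]],.063))
```

```text
2.45 [ 0.51697745 -0.22638543  0.25550947] 14.689757897191756
((263.8865661621094, 168.9531707763672), (87.3254623413086, 89.0182113647461), 71.65431213378906) dial [[ 0.52395765 -0.2329213   0.063     ]]
```

View pics/w2c.png

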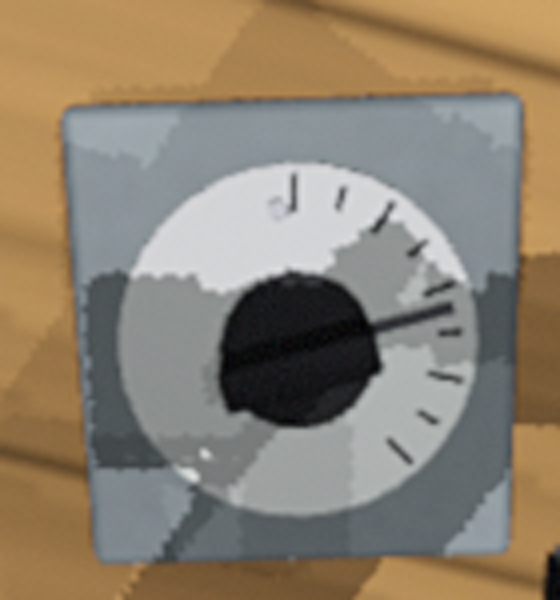

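The crop shows the dial centre at (298,340), the pointer tip at (452,308), the 0 tick at (295,190) and the stop pin at (277,208). Next I'll work out the angles.

Run:
```python
from h import *
s=bot.sense(); C=cam('wrist',{'orientation':s['orientation'],'eef_pos':np.array([0.51697745,-0.22638543,0.25550947])})
f=lambda u:np.array(u)/4+[190,85]
c=ray(C,f([[298,340]]),.063)[0]; kd=ray(C,f([[296,349]]),.074)[0]
tip=ray(C,f([[452,308]]),.067)[0]; z=ray(C,f([[295,190]]),.063)[0]; pin=ray(C,f([[277,208]]),.07)[0]
cor=ray(C,f([[63,105],[523,95],[508,550],[98,560]]),.06)
print(c,kd,tip,z,pin,cor.round(3),cor.mean(0))
a=lambda p:np.degrees(np.arctan2(*(p-c)[1::-1]))
e=lambda p:np.degrees(np.arctan2(p[1],p[0]))
print('tip',a(tip),'zero',a(z),'pin',a(pin),'boxx',e(cor[0]-cor[3]),e(cor[1]-cor[2]),e(cor[0]-cor[1])-90,'yaw',yaw(s),s['eef_pos'],s['joint_positions'])
print(delta([c[0],c[1],.14],s))
```

```text
[ 0.52229069 -0.2345698   0.063     ] [ 0.52145264 -0.23384629  0.074     ] [ 0.54600607 -0.28037917  0.067     ] [ 0.56961236 -0.2210312   0.063     ] [ 0.56328082 -0.21664631  0.07      ] [[ 0.577 -0.143  0.06 ]
 [ 0.616 -0.284  0.06 ]
 [ 0.467 -0.327  0.06 ]
 [ 0.427 -0.186  0.06 ]] [ 0.52151619 -0.23484643  0.06      ]
tip -62.62952930562683 zero 15.965676593389357 pin 23.61800931399675 boxx 16.078569232038944 16.077616769370977 15.620025631763156 yaw 14.459657717342875 [ 0.51433172 -0.23001531  0.25537842] [ 0.39167038  0.44889179 -0.02955382  1.69954722  0.01346271  0.99299158
 -0.96073297]
[ 0.64  0.65 11.54]
```

Request:
{"fn": "arm_command", "kwargs": {"commands": [[1,0.3,0.3,1,7],[1,0.64,0.65,2,14],[1,0.64,0.65,3,21],[1,0.64,0.65,4,28],[1,0.64,0.65,5,35]]}}

```text
t: 2.92
eef_pos: [0.5189, -0.24, 0.2052]
orientation: [0.001, 0.983, -0.186, -0.0]
ft_force: [-0.6, 0.1, 0.4]
gripper_width: 0.094
finger_force: 0.0
```

Request:
{"fn": "arm_command", "kwargs": {"commands": [[1,0,0,1,7],[1,0,0,2,14],[1,0,0,3,21],[1,0,0,4,28],[1,0,0,5,35]]}}

```text
t: 3.33
eef_pos: [0.5189, -0.2399, 0.1553]
orientation: [0.0, 0.881, -0.473, 0.0]
ft_force: [0.1, 1.0, -0.8]
gripper_width: 0.0943
finger_force: 0.0
```

Request:
{"fn": "arm_command", "kwargs": {"commands": [[0.6,0,0,0.5,7],[0.6,0,0,1,7],[0.6,0,0,1.3,7],[0.6,0,0,1.3,7],[0.6,0,0,1.3,7]]}}

```text
t: 3.75
eef_pos: [0.5198, -0.2387, 0.1427]
orientation: [-0.0, 0.853, -0.521, 0.0]
ft_force: [0.7, 1.0, -0.5]
gripper_width: 0.0637
finger_force: 0.0
```

Run:
```python
from h import *
s=bot.sense(); im=save('wrist','pics/w3.png'); s=bot.sense(); C=cam('wrist',s); print(s['t'],s['eef_pos'],yaw(s),s['joint_positions'],s['gripper_width'])
for p in([.522,-.2345,.074],[.522,-.2345,.103]): cv2.circle(im,tuple(proj(C,[p])[0].round().astype(int).tolist()),2,(255,0,0),-1)
cv2.imwrite('pics/w3.png',cv2.resize(im[130:384,130:390,::-1],None,fx=2.3,fy=2.3,interpolation=2))
print(delta([.522,-.2345,.078],s))
```

```text
3.8 [ 0.52003492 -0.23866905  0.14286858] -62.862956015234225 [ 0.1802521   0.61359541  0.31309803  1.81071854 -0.26139349  0.75709137
 -2.03703091] 0.06016343989235573
[-0.28 -0.36  6.49]
```

View pics/w3.png

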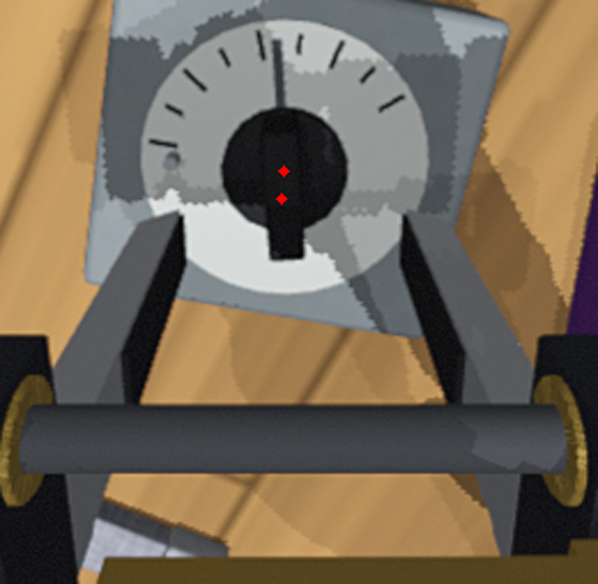

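The view shows the knob bar at crop (285,197), about 1.3 mm to the tool's +y of my estimate and about 3° anticlockwise of the tool. I'll correct for both and descend.

Request:
{"fn": "arm_command", "kwargs": {"commands": [[0.5,-0.14,-0.1,1.5,-1],[0.5,-0.28,-0.23,3,-3],[0.5,-0.28,-0.23,4.5,-3],[0.5,-0.28,-0.23,5.7,-3],[0.5,-0.28,-0.23,6.4,-3]], "squeeze": 10}}

```text
t: 4.22
eef_pos: [0.5204, -0.2345, 0.0777]
orientation: [-0.0, 0.867, -0.499, -0.0]
ft_force: [0.6, -0.4, -0.0]
gripper_width: 0.047
finger_force: 0.0
```

Request:
{"fn": "arm_command", "kwargs": {"commands": [[0,0,0,0,0],[0,0,0,0,0],[0,0,0,0,0],[0,0,0,0,0],[0,0,0,0,0]], "squeeze": 10}}

```text
t: 4.63
eef_pos: [0.5213, -0.2348, 0.0792]
orientation: [-0.0, 0.866, -0.499, 0.001]
ft_force: [1.0, -0.6, 0.9]
gripper_width: 0.0171
finger_force: 0.0
```

Request:
{"fn": "arm_command", "kwargs": {"commands": [[0,0,0,0,0],[0,0,0,0,0],[0,0,0,0,-4],[0,0,0,0,-9],[0,0,0,0,-15]]}}

```text
t: 5.05
eef_pos: [0.5218, -0.2345, 0.0792]
orientation: [-0.0, 0.925, -0.38, 0.001]
ft_force: [1.3, 0.8, 2.7]
gripper_width: 0.0141
finger_force: 10.0
```

Request:
{"fn": "arm_command", "kwargs": {"commands": [[0,0,0,0,-6],[0,0,0,0,-12],[0,0,0,0,-18],[0,0,0,0,-24],[0,0,0,0,-30]]}}

```text
t: 5.47
eef_pos: [0.5219, -0.2344, 0.0792]
orientation: [-0.0, 0.992, -0.127, 0.001]
ft_force: [0.9, 0.8, 3.8]
gripper_width: 0.0139
finger_force: 10.0
```

Request:
{"fn": "arm_command", "kwargs": {"commands": [[0,0,0,0,-6],[0,0,0,0,-12],[0,0,0,0,-18],[0,0,0,0,-22],[0,0,0,0,-25]]}}

```text
t: 5.88
eef_pos: [0.5219, -0.2342, 0.0792]
orientation: [0.0, 0.996, 0.09, 0.001]
ft_force: [0.6, 2.2, 3.7]
gripper_width: 0.0142
finger_force: 10.0
```

Run:
```python
from h import *
s=bot.sense(); im=save('wrist','pics/w4.png'); print(s['t'],s['eef_pos'],yaw(s),s['moment'],s['ft_force'],s['gripper_width'],s['finger_force'],s['joint_positions'])
cv2.imwrite('pics/w4.png',cv2.resize(im[100:384,130:390,::-1],None,fx=2,fy=2,interpolation=2))
```

```text
5.8833 [ 0.52191294 -0.23421774  0.07920029] 10.289620312913272 [ 0.42140567 -0.2128953   0.00231458] [0.63357665 2.2477626  3.68972171] 0.014230971695816061 10.001786649227142 [ 0.42860714  0.68504315 -0.08574902  1.85109532  0.09339803  0.6072815
 -1.10573294]
```

View pics/w4.png

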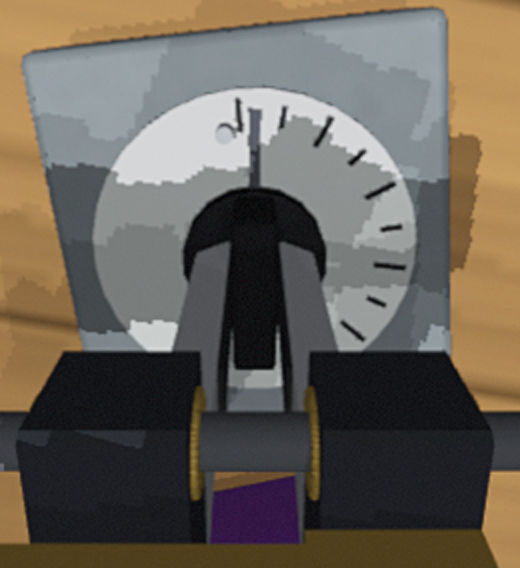

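The pointer at crop (253,120) is about 6° short of the zero tick at (238,112). I'll turn gently into the stop and watch the moment.

Request:
{"fn": "arm_command", "kwargs": {"commands": [[0,0,0,0,-2],[0,0,0,0,-4],[0,0,0,0,-6],[0,0,0,0,-8],[0,0,0,0,-9]]}}

```text
t: 6.35
eef_pos: [0.5218, -0.2342, 0.0791]
orientation: [0.0, 0.986, 0.166, 0.001]
ft_force: [0.5, 1.7, 4.6]
gripper_width: 0.0147
finger_force: 10.4
```

Run:
```python
from h import *
s=bot.sense(); print(s['t'],yaw(s),s['moment'],s['ft_force'])
```

```text
6.35 19.143039336995553 [ 0.63348896 -0.41414615 -0.27047787] [0.5206278  1.72338546 4.5591257 ]
```

The moment of -0.27 N·m shows the pointer is against the stop. I'll release, lift and check.

Request:
{"fn": "arm_command", "kwargs": {"commands": [[0.5,0,0,0,0],[0.5,0,0,0,0],[0.5,0,0,0,0],[0.5,0,0,0,0],[0.5,0,0,0,0]]}}

```text
t: 6.77
eef_pos: [0.5204, -0.2348, 0.0782]
orientation: [-0.0, 0.986, 0.166, -0.0]
ft_force: [1.6, 0.7, 0.1]
gripper_width: 0.0441
finger_force: 0.0
```

Request:
{"fn": "arm_command", "kwargs": {"commands": [[0.5,0,0,-1,0],[0.5,0,0,-3,0],[0.5,0,0,-6,0],[0.5,0,0,-9,0],[0.5,0,0,-12,0]]}}

```text
t: 7.18
eef_pos: [0.5205, -0.2345, 0.2004]
orientation: [-0.0, 0.986, 0.166, -0.0]
ft_force: [0.7, 0.5, 0.6]
gripper_width: 0.0471
finger_force: 0.0
```

Run:
```python
from h import *
s=bot.sense(); im=save('wrist','pics/w5.png'); print(s['t'],s['eef_pos'],yaw(s))
cv2.imwrite('pics/w5.png',cv2.resize(im[60:260,160:360,::-1],None,fx=2.8,fy=2.8,interpolation=2))
```

```text
7.1833 [ 0.52046586 -0.23450458  0.2003788 ] 19.08290382751139
```

View pics/w5.png

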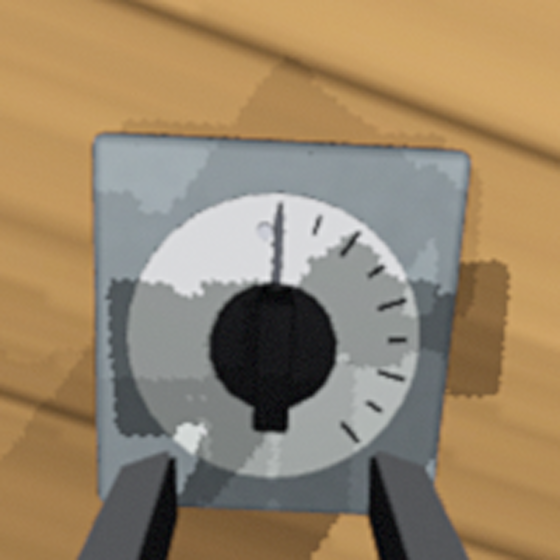

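The pointer now lies on the zero tick against the pin. On to the dish.

Request:
{"fn": "arm_command", "kwargs": {"commands": [[0.5,0.7,-2,-2,-5],[0.5,1.7,-5,-4,-12],[0.5,2.9,-8.3,-6,-19],[0.5,4,-11.5,-8,-26],[0.5,5.1,-14.8,-8,-33]]}}

```text
t: 7.65
eef_pos: [0.5227, -0.0768, 0.2829]
orientation: [0.002, 0.897, 0.441, 0.003]
ft_force: [1.6, 0.2, 0.2]
gripper_width: 0.0469
finger_force: 0.0
```

Request:
{"fn": "arm_command", "kwargs": {"commands": [[0.5,2.5,-1.9,0,-6.6],[0.5,5,-3.9,0,-13.2],[0.5,7.5,-5.8,0,-19.8],[0.5,10,-7.8,0,-26.4],[0.5,12.4,-9.7,0,-33]]}}

```text
t: 8.07
eef_pos: [0.5199, 0.0809, 0.2792]
orientation: [0.0, 0.735, 0.678, 0.0]
ft_force: [-0.5, -0.4, -0.1]
gripper_width: 0.0472
finger_force: 0.0
```

Request:
{"fn": "arm_command", "kwargs": {"commands": [[0.5,4,-0.3,0,-7],[0.5,8,-0.7,0,-14],[0.5,12,-1,0,-21],[0.5,14.5,-1.3,0,-26],[0.5,15.6,-1.4,0,-29]]}}

```text
t: 8.48
eef_pos: [0.5183, 0.2412, 0.2792]
orientation: [-0.001, 0.54, 0.842, 0.001]
ft_force: [-0.4, 0.2, 0.2]
gripper_width: 0.0469
finger_force: 0.0
```

Request:
{"fn": "arm_command", "kwargs": {"commands": [[0.5,0,0,0,0],[0.5,0,0,0,0],[0.5,0,0,0,0],[0.5,0,0,0,0],[0.5,0,0,0,0]]}}

```text
t: 8.9
eef_pos: [0.5201, 0.2343, 0.2786]
orientation: [0.0, 0.545, 0.838, -0.0]
ft_force: [0.5, 0.9, -1.1]
gripper_width: 0.0471
finger_force: 0.0
```

Run:
```python
from h import *
s=bot.sense(); im=save('wrist','pics/w6.png'); print(s['t'],s['eef_pos'],yaw(s),s['joint_positions'])
for l in('dish','reader','plum_center'):
    for r in bot.cut_out(l,'wrist')[:2]: print(l,r['confidence'],r['bbox'],np.argwhere(r['region']).mean(0)[::-1])
```

```text
8.9 [0.52012102 0.23432077 0.27862355] 113.91219287342152 [-0.05145567  0.50232029 -0.654815    1.63504497  0.33320156  1.1185798
 -0.37665668]
dish 0.58 [214.6, 113.6, 336.3, 243.1] [267.1971393  169.63656716]
reader 0.62 [214.8, 0.0, 316.6, 196.9] [264.69623705  73.05408108]
plum_center 0.76 [249.8, 155.4, 277.2, 183.9] [260.81369863 170.17808219]
```

View pics/w6.png

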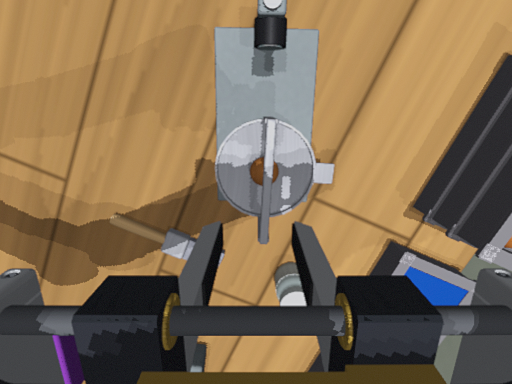

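The dish rim spans columns 215–315 and rows 119–217. The bail runs from (270,118) to (263,243), the tab tip is at (333,173) and the lens tube at (270,32). The base plate's far corners are at (215,28) and (318,30).

Run:
```python
from h import *
s={'eef_pos':np.array([0.52012102,0.23432077,0.27862355]),'orientation':bot.sense()['orientation']}
C=cam('wrist',s); e=lambda v:np.degrees(np.arctan2(v[1],v[0]))
rim=ray(C,[[215,168],[315,168],[265,119],[265,217]],.077); print('rim',rim.round(3),(rim[0]+rim[1])/2,(rim[2]+rim[3])/2)
b=ray(C,[[270,119],[263.5,238]],.157); print('bail',b.round(4),b.mean(0),e(b[0]-b[1]),np.linalg.norm(b[0]-b[1]))
t=ray(C,[[333,173]],.073)[0]; print('tab',t)
p=ray(C,[[260.8,170.2]],.078)[0];print('plum',p, 'tabdir',e(t-b.mean(0)),e(t-(rim[0]+rim[1])/2))
q=ray(C,[[215,28],[318,30],[313,120],[215.5,115]],.008); print('base',q.round(3),e(q[1]-q[0]),e(q[0]-q[3]),e(q[1]-q[2]))
l=ray(C,[[270,47]],.15)[0]; print('lens',l,e(l-b.mean(0)),np.linalg.norm((l-b.mean(0))[:2]))
im=cv2.imread('pics/w6.png')
for k in(0.,.0):pass
print('lens bottom edge rows proj', proj(C,[l]), yaw(s), delta([*b.mean(0)[:2],.131],s))
```

```text
rim [[0.465 0.215 0.077]
 [0.59  0.271 0.077]
 [0.501 0.302 0.077]
 [0.557 0.178 0.077]] [0.52769604 0.24298885 0.077     ] [0.52909689 0.23989857 0.077     ]
bail [[0.5024 0.3059 0.157 ]
 [0.5515 0.1812 0.157 ]] [0.52694361 0.24354461 0.157     ] 111.49131033057472 0.13408659415457566
tab [0.61725079 0.27419594 0.073     ]
plum [0.52361107 0.2380454  0.078     ] tabdir 18.747821124171587 19.2118807090603
base [[0.387 0.386 0.008]
 [0.522 0.443 0.008]
 [0.572 0.329 0.008]
 [0.432 0.275 0.008]] 22.98990932505558 111.99314157149868 113.83350205772464
lens [0.47402165 0.36830936 0.15      ] 112.98539057456043 0.13552481822984971
lens bottom edge rows proj [[270.  47.]] 114.01738870778243 [ 0.57  1.   14.76]
```

Request:
{"fn": "arm_command", "kwargs": {"commands": [[0.5,0.2,0.3,1.5,1],[0.5,0.4,0.7,4,2],[0.5,0.57,0.95,6.5,2.8],[0.5,0.57,0.95,8.5,2.8],[0.5,0.57,0.95,9.5,2.8]]}}

```text
t: 9.52
eef_pos: [0.5249, 0.2441, 0.181]
orientation: [-0.001, 0.564, 0.825, -0.002]
ft_force: [-0.3, 0.4, -1.2]
gripper_width: 0.0471
finger_force: 0.0
```

Request:
{"fn": "arm_command", "kwargs": {"commands": [[0.5,0,0,0,0],[0.5,0,0,0,0],[0.5,0,0,0,0],[0.5,0,0,0,0],[0.5,0,0,0,0]]}}

```text
t: 9.93
eef_pos: [0.5267, 0.2454, 0.1847]
orientation: [0.001, 0.564, 0.825, 0.001]
ft_force: [0.8, 0.4, 0.4]
gripper_width: 0.047
finger_force: 0.0
```

Run:
```python
from h import *
s=bot.sense(); im=save('wrist','pics/w7r.png'); C=cam('wrist',s); print(s['t'],s['eef_pos'],yaw(s))
M=R.from_quat(np.array(s['orientation'])[[1,2,3,0]])
for x in(-.03,0,.03,.06):
    cv2.circle(im,tuple(proj(C,[s['eef_pos']+M.apply([x,0,s['eef_pos'][2]-.157])])[0].round().astype(int).tolist()),1,(255,0,0),-1)
cv2.imwrite('pics/w7.png',cv2.resize(im[80:340,130:390,::-1],None,fx=2.3,fy=2.3,interpolation=2))
```

```text
9.9333 [0.52668973 0.24541257 0.1846834 ] 111.26887009907263
```

View pics/w7.png

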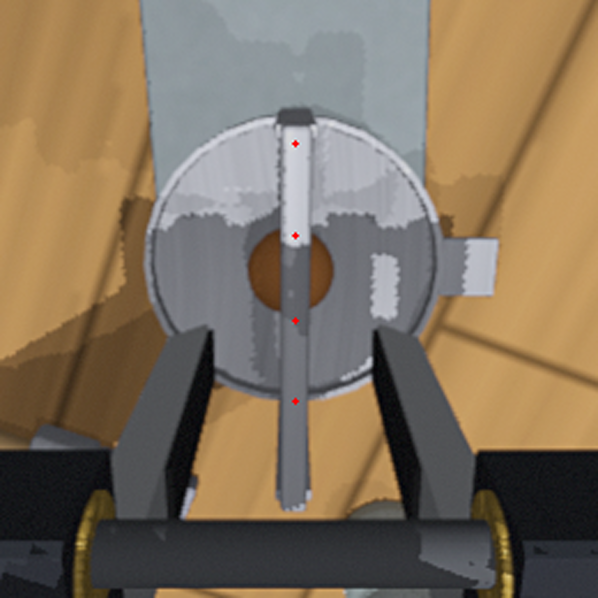

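The view shows the bar's centreline on my tool axis markers, from crop (296,122) to (292,500). The lateral alignment is good, so next I'll work out where the middle lies along the bar.

Run:
```python
from h import *
s=bot.sense(); C=cam('wrist',s); f=lambda u:np.array(u)/2.3+[130,80]; e=lambda v:np.degrees(np.arctan2(v[1],v[0]))
b=ray(C,f([[296.5,122],[292,496]]),.157); m=b.mean(0); r=ray(C,f([[146,250],[440,250],[296,115],[294,398]]),.077)
print(b,np.linalg.norm(b[0]-b[1]),e(b[0]-b[1]),m,(r[0]+r[1])/2,(r[2]+r[3])/2,ray(C,f([[291,269]]),.083),delta([*m[:2],.132],s))
t=ray(C,f([[495,267]]),.073)[0];print(e(t-m))
```

```text
[[0.50348111 0.30745272 0.157     ]
 [0.55145152 0.18003954 0.157     ]] 0.1361443314398972 110.63109860470516 [0.52746632 0.24374613 0.157     ] [0.52592834 0.24741377 0.077     ] [0.52943371 0.24078783 0.077     ] [[0.52765815 0.24036248 0.083     ]] [-0.18  0.01  5.25]
17.911087920020847
```

Request:
{"fn": "arm_command", "kwargs": {"commands": [[0.5,-0.1,0,1.5,0.5],[0.5,-0.2,0,3,0.5],[0.5,-0.2,0,4.2,0.5],[0.5,-0.2,0,5,0.5],[0.5,-0.2,0,5.2,0.5]]}}

```text
t: 10.4
eef_pos: [0.5261, 0.2428, 0.1302]
orientation: [-0.0, 0.568, 0.823, -0.001]
ft_force: [-0.0, -0.0, -0.4]
gripper_width: 0.0471
finger_force: 0.0
```

Request:
{"fn": "arm_command", "kwargs": {"commands": [[0.4,0,0,0,0],[0.33,0,0,0,0],[0.27,0,0,0,0],[0.23,0,0,0,0],[0.2,0,0,0,0]], "squeeze": 15}}

```text
t: 10.82
eef_pos: [0.5271, 0.2434, 0.132]
orientation: [0.0, 0.568, 0.823, 0.0]
ft_force: [-0.8, 0.5, 0.0]
gripper_width: 0.0198
finger_force: 0.0
```

Request:
{"fn": "arm_command", "kwargs": {"commands": [[0.18,0,0,0,0],[0.16,0,0,0,0],[0.14,0,0,0,0],[0.12,0,0,0,0],[0.1,0,0,0,0]], "squeeze": 15}}

```text
t: 11.23
eef_pos: [0.5274, 0.2435, 0.1318]
orientation: [0.0, 0.568, 0.823, 0.001]
ft_force: [1.8, 0.4, -0.8]
gripper_width: 0.0097
finger_force: 9.7
```

Request:
{"fn": "arm_command", "kwargs": {"commands": [[0.08,0,0,0,0],[0.04,0,0,0,0],[0,0,0,0,0],[0,0,0,0,0],[0,0,0,0,0]], "squeeze": 30}}

```text
t: 11.65
eef_pos: [0.527, 0.2434, 0.1316]
orientation: [0.0, 0.568, 0.823, 0.0]
ft_force: [0.8, 1.1, 1.1]
gripper_width: 0.0097
finger_force: 30.0
```

Run:
```python
from h import *
s=bot.sense(); im=save('wrist','pics/w8r.png'); C=cam('wrist',s); print(s['t'],s['eef_pos'],yaw(s),s['ft_force'],s['moment'],s['joint_positions'])
for r in bot.cut_out('plum_center','wrist')[:2]: print(r['confidence'],r['bbox'])
```

```text
11.65 [0.52703976 0.24342048 0.13163296] 110.78595528022247 [0.8411437  1.11797845 1.1205446 ] [ 0.03123789 -0.4429566  -0.01934548] [-0.1346059   0.67318571 -0.55176638  1.78059111  0.46365744  0.81946044
 -0.54903954]
0.62 [231.8, 191.6, 278.4, 222.1]
```

Request:
{"fn": "arm_command", "kwargs": {"commands": [[0,0,0,-0.05,0],[0,0,0,-0.15,0],[0,0,0,-0.35,0],[0,0,0,-0.6,0],[0,0,0,-0.9,0]], "squeeze": 40}}

```text
t: 12.17
eef_pos: [0.5263, 0.2429, 0.1403]
orientation: [-0.0, 0.568, 0.823, -0.001]
ft_force: [0.1, -0.1, -2.2]
gripper_width: 0.0098
finger_force: 40.0
```

Request:
{"fn": "arm_command", "kwargs": {"commands": [[0,0,0,-0.35,0],[0,0,0,-0.75,0],[0,0,0,-1.15,0],[0,0,0,-1.5,0],[0,0,0,-1.8,0]]}}

```text
t: 12.58
eef_pos: [0.5269, 0.2433, 0.1591]
orientation: [0.0, 0.568, 0.823, 0.0]
ft_force: [-0.0, 0.1, -2.5]
gripper_width: 0.0095
finger_force: 40.0
```

Run:
```python
from h import *
s=bot.sense(); im=save('wrist','pics/w9r.png'); print(s['t'],s['eef_pos'],yaw(s),s['ft_force'],s['moment'])
for r in bot.cut_out('plum_center','wrist')[:2]: print(r['confidence'],r['bbox'])
a=cv2.imread('pics/w8r.png')[80:300,140:380]; b=im[80:300,140:380,::-1]
cv2.imwrite('pics/w9.png',cv2.resize(np.hstack([a,b]),None,fx=1.65,fy=1.65,interpolation=2))
```

```text
12.5833 [0.5269229  0.24325967 0.15908365] 110.77602234050015 [-0.0336057   0.06674386 -2.52442899] [-0.01675933 -0.067104   -0.04173349]
0.78 [233.2, 190.5, 278.2, 224.0]
```

View pics/w9.png

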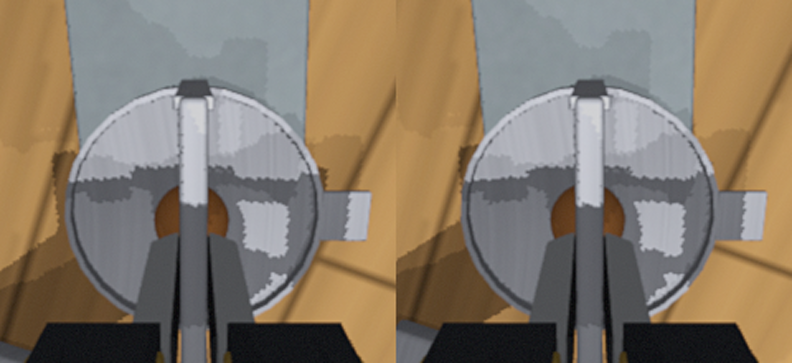

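Lifted cleanly and level, with the plum in the middle. Both views show it at the same place, about (250,207) in the full picture. I'll continue the lift.

Request:
{"fn": "arm_command", "kwargs": {"commands": [[0,0,0,-0.15,0],[0,0,0,-0.4,0],[0,0,0,-0.75,0],[0,0,0,-1.15,0],[0,0,0,-1.55,0]]}}

```text
t: 13.1
eef_pos: [0.5268, 0.2432, 0.1743]
orientation: [-0.0, 0.568, 0.823, -0.0]
ft_force: [-0.1, 1.4, -2.3]
gripper_width: 0.0095
finger_force: 40.0
```

Request:
{"fn": "arm_command", "kwargs": {"commands": [[0,0,0,-0.4,0],[0,0,0,-0.8,0],[0,0,0,-1.2,0],[0,0,0,-1.6,0],[0,0,0,-2,0]]}}

```text
t: 13.52
eef_pos: [0.5268, 0.2432, 0.1944]
orientation: [0.0, 0.568, 0.823, 0.0]
ft_force: [0.0, -0.9, -2.4]
gripper_width: 0.0098
finger_force: 40.0
```

Request:
{"fn": "arm_command", "kwargs": {"commands": [[0,0,0,-0.35,0],[0,0,0,-0.6,0],[0,0,0,-0.8,0],[0,0,0,-0.9,0],[0,0,0,-0.9,0]]}}

```text
t: 13.93
eef_pos: [0.5268, 0.2433, 0.2032]
orientation: [0.0, 0.568, 0.823, 0.0]
ft_force: [-0.7, 0.3, -3.1]
gripper_width: 0.0099
finger_force: 40.0
```

Request:
{"fn": "arm_command", "kwargs": {"commands": [[0,0,0,0,-0.2],[0,0,0,0,-0.7],[0,0,0,0,-1.5],[0,0,0,0,-2.5],[0,0,0,0,-4]]}}

```text
t: 14.35
eef_pos: [0.5267, 0.2432, 0.2029]
orientation: [-0.0, 0.538, 0.843, -0.0]
ft_force: [-0.9, -0.3, -3.2]
gripper_width: 0.0093
finger_force: 40.0
```

Request:
{"fn": "arm_command", "kwargs": {"commands": [[0,0,0,0,-2],[0,0,0,0,-4],[0,0,0,0,-6],[0,0,0,0,-8],[0,0,0,0,-10]]}}

```text
t: 14.77
eef_pos: [0.5268, 0.2432, 0.2029]
orientation: [-0.0, 0.462, 0.887, -0.0]
ft_force: [-0.5, -0.3, -3.0]
gripper_width: 0.0098
finger_force: 40.0
```

Run:
```python
from h import *
s=bot.sense(); im=save('wrist','pics/w10r.png'); print(s['t'],s['eef_pos'],yaw(s),s['ft_force'],s['moment'],s['joint_positions'])
for r in bot.cut_out('plum_center','wrist')[:2]: print(r['confidence'],r['bbox'])
```

```text
14.7667 [0.52677623 0.24317216 0.20294272] 124.95689913611417 [-0.53040461 -0.25911715 -3.04049051] [-0.06801924 -0.07063482  0.00607208] [-0.06132479  0.60444615 -0.66936704  1.70848431  0.43747927  0.98319584
 -0.28202063]
0.79 [234.2, 192.2, 276.5, 224.9]
```

Request:
{"fn": "arm_command", "kwargs": {"commands": [[0,0,0,0,-2],[0,0,0,0,-4],[0,0,0,0,-6],[0,0,0,0,-8],[0,0,0,0,-10]]}}

```text
t: 15.28
eef_pos: [0.5268, 0.2432, 0.203]
orientation: [0.0, 0.384, 0.923, -0.0]
ft_force: [-0.0, 0.6, -3.2]
gripper_width: 0.0098
finger_force: 40.0
```

Request:
{"fn": "arm_command", "kwargs": {"commands": [[0,0,0,0,-2.2],[0,0,0,0,-4.6],[0,0,0,0,-7],[0,0,0,0,-9.5],[0,0,0,0,-12]]}}

```text
t: 15.7
eef_pos: [0.5268, 0.2431, 0.203]
orientation: [0.0, 0.285, 0.959, -0.0]
ft_force: [0.2, -0.4, -3.2]
gripper_width: 0.0096
finger_force: 40.0
```

Request:
{"fn": "arm_command", "kwargs": {"commands": [[0,0,0,0,-2.5],[0,0,0,0,-5],[0,0,0,0,-7.5],[0,0,0,0,-10],[0,0,0,0,-12.5]]}}

```text
t: 16.12
eef_pos: [0.5268, 0.2431, 0.2029]
orientation: [0.0, 0.179, 0.984, -0.0]
ft_force: [-0.4, 0.7, -3.2]
gripper_width: 0.0092
finger_force: 40.0
```

Request:
{"fn": "arm_command", "kwargs": {"commands": [[0,0,0,0,-2.5],[0,0,0,0,-5],[0,0,0,0,-7.5],[0,0,0,0,-10],[0,0,0,0,-12.5]]}}

```text
t: 16.53
eef_pos: [0.5269, 0.243, 0.2029]
orientation: [0.0, 0.071, 0.997, -0.0]
ft_force: [0.1, 0.3, -3.3]
gripper_width: 0.0098
finger_force: 40.0
```

Request:
{"fn": "arm_command", "kwargs": {"commands": [[0,0,0,0,-2.5],[0,0,0,0,-5],[0,0,0,0,-7.5],[0,0,0,0,-10],[0,0,0,0,-12.5]]}}

```text
t: 16.95
eef_pos: [0.5269, 0.243, 0.2029]
orientation: [0.0, -0.038, 0.999, -0.0]
ft_force: [0.1, -0.4, -3.6]
gripper_width: 0.0096
finger_force: 40.0
```

Request:
{"fn": "arm_command", "kwargs": {"commands": [[0,0,0,0,-2.5],[0,0,0,0,-4.7],[0,0,0,0,-6.7],[0,0,0,0,-8.5],[0,0,0,0,-10]]}}

```text
t: 17.37
eef_pos: [0.5269, 0.243, 0.2029]
orientation: [-0.0, -0.125, 0.992, -0.0]
ft_force: [0.5, -0.6, -2.8]
gripper_width: 0.0096
finger_force: 40.0
```

Request:
{"fn": "arm_command", "kwargs": {"commands": [[0,0,0,0,-1.4],[0,0,0,0,-2.5],[0,0,0,0,-3.3],[0,0,0,0,-3.8],[0,0,0,0,-4]]}}

```text
t: 17.78
eef_pos: [0.5268, 0.2432, 0.203]
orientation: [0.0, -0.159, 0.987, 0.0]
ft_force: [0.5, -0.0, -3.6]
gripper_width: 0.0097
finger_force: 40.0
```

Run:
```python
from h import *
s=bot.sense(); im=save('wrist','pics/w11r.png'); C=cam('wrist',s); print(s['t'],s['eef_pos'],yaw(s),s['ft_force'],s['moment'],s['joint_positions'])
for l in('plum_center','dish','lens','dish_tab'):
  for r in bot.cut_out(l,'wrist')[:2]: print(l,r['confidence'],r['bbox'])
sc=save('scene','pics/s2.png'); save('top','pics/t2.png')
for n in('scene','top'):
  Cn=cam(n)
  for l,z in(('plum_center',.15),('dish',.13),('reader',.008)):
    for r in bot.cut_out(l,n)[:2]:
      m=np.argwhere(r['region']).mean(0)[::-1]; print(n,l,r['confidence'],r['bbox'],ray(Cn,[m],z)[0])
  print('proj plum expected',proj(Cn,[[*s['eef_pos'][:2],.15]]))
```

```text
17.7833 [0.52678159 0.24322444 0.20297144] -161.6906249876175 [ 0.51164885 -0.00607918 -3.62668016] [ 0.04644667 -0.08747654  0.03149974] [ 0.11062945  0.71450823 -1.00710795  1.70377598  0.6677863   1.1071667
  0.78790111]
plum_center 0.76 [234.2, 189.0, 278.9, 223.0]
dish 0.79 [179.3, 125.7, 366.5, 350.8]
lens 0.61 [197.1, 102.6, 487.0, 213.3]
dish_tab 0.74 [180.7, 128.2, 363.7, 350.5]
scene dish 0.87 [243.0, 203.8, 292.4, 257.3] [0.5344002 0.2492426 0.13     ]
scene reader 0.66 [240.4, 244.9, 325.9, 306.6] [0.50531125 0.33137861 0.008     ]
scene reader 0.65 [242.7, 204.0, 291.8, 256.3] [0.50208307 0.1896555  0.008     ]
proj plum expected [[268.0485713  232.07124502]]
top dish 0.94 [182.4, 166.2, 224.5, 192.2] [0.50780528 0.24180689 0.13      ]
top dish 0.44 [155.9, 178.0, 232.2, 218.3] [0.44863942 0.29306202 0.13      ]
top reader 0.58 [161.1, 175.4, 233.6, 213.3] [0.47163483 0.31839963 0.008     ]
proj plum expected [[204.95415775 175.75030493]]
```

Run:
```python
from h import *
s=bot.sense(); im=save('wrist','pics/w12r.png'); C=cam('wrist',s); e=lambda v:np.degrees(np.arctan2(v[1],v[0]))
c=s['eef_pos']; print(s['t'],c,yaw(s))
r=bot.cut_out('dish','wrist')[0]['region']; P=np.argwhere(r)[:,::-1]
for u in(345,352,358,363,366):
    v=P[P[:,0]==u,1]
    if len(v): print(u,v.min(),v.max(), e(ray(C,[[u,(v.min()+v.max())/2]],c[2]+.019-.1+.025)[0]-c))
print('tab pred row', proj(C,[c+[.094*np.cos(np.radians(a)),.094*np.sin(np.radians(a)),.019-.1+.025] for a in(106,108,110,112)]))
d=((im.max(2)<60)&(np.arange(512)[None]>370)&(np.arange(384)[:,None]<260)).astype(np.uint8)
n,L,S,Z=cv2.connectedComponentsWithStats(d)
for i in np.argsort(-S[1:,4])[:4]+1: print('dark',S[i],Z[i])
l=bot.cut_out('lens','wrist')
for g in l[:2]: print(g['confidence'],g['bbox'])
for a in(111,112,113,114): print(a,proj(C,[c+[.138*np.cos(np.radians(a)),.138*np.sin(np.radians(a)),.15-c[2]]]),proj(C,[c+[.138*np.cos(np.radians(a)),.138*np.sin(np.radians(a)),.166-c[2]]]))
```

```text
18.4333 [0.52678024 0.24323568 0.20301357] -161.71847118302213
345 195 224 106.55124869516645
352 195 224 106.67296720441897
358 195 224 106.76387729566139
363 196 206 111.6718225087517
tab pred row [[362.89120254 210.9568525 ]
 [363.36766224 207.45111352]
 [363.71706777 203.9185735 ]
 [363.93755464 200.36327197]]
dark [ 376  154  101   61 2824] [421.30630312 184.49185552]
dark [465 207   1   2   2] [465.  207.5]
0.71 [197.3, 102.7, 485.5, 214.5]
111 [[416.10514484 200.89565214]] [[426.71092225 207.10785067]]
112 [[416.39083597 198.24295245]] [[427.04780592 204.29649978]]
113 [[416.62879207 195.57845216]] [[427.33403336 201.47157378]]
114 [[416.81853579 192.90289457]] [[427.56905809 198.63384598]]
```

Run:
```python
from h import *
im=cv2.imread('pics/w12r.png')[:,:,::-1]; s=bot.sense(); C=cam('wrist',s); c=s['eef_pos']; e=lambda v:np.degrees(np.arctan2(v[1],v[0]))
d=(im.max(2)<60)
for u in range(380,480,6): v=np.flatnonzero(d[130:240,u])+130; print(u,v.min() if len(v) else 0,v.max() if len(v) else 0,len(v))
for h in range(140,232,4): print(h,' '.join('%3d'%im[h,u].max() for u in range(376,490,5)))
def edge(a): # tube silhouette rows at front half width 16
    D=np.array([np.cos(a),np.sin(a),0]);N=np.array([-D[1],D[0],0]); return proj(C,[c*[1,1,0]+D*.138+N*k+[0,0,.15] for k in(-.016,.016)])
for a in(109,111,113): print(a,edge(np.radians(a)).round(1).tolist())
```

```text
380 155 173 19
386 154 176 21
392 155 180 26
398 158 183 26
404 159 186 26
410 161 209 47
416 164 213 45
422 167 213 39
428 169 212 44
434 169 212 41
440 171 211 38
446 173 211 38
452 176 213 35
458 177 187 9
464 179 184 3
470 181 184 4
476 183 183 1
140 164 157 157 156 155 180 181 185 190 195 195 192 193 195 196 196 196 197 196 195 194 192 189
144 166 158 159 156 154 172 176 179 191 192 194 195 194 192 191 194 195 196 196 196 196 195 194
148 168 159 157 157 142 124 148 167 185 187 190 191 193 195 195 190 191 193 195 196 196 196 195
152 109  97 125 158 138 154 132 128 149 171 182 186 188 191 192 193 194 191 190 191 194 195 196
156  65  54  60  60  57 146 186 169 147 127 143 164 180 184 187 189 191 192 192 192 190 190 192
160  56  49  49  55  58  59  59 126 187 175 154 132 136 158 178 182 185 187 189 190 191 191 190
164  53  51  48  47  47  58  58  61  56  82 176 184 169 142 129 152 172 181 184 186 187 189 191
168  53  50  48  46  47  47  51  55  60  59  59  59 165 195 177 149 128 145 166 179 180 184 182
172  94  53  52  49  47  47  47  48  47  55  58  60  58  58 135 196 182 156 130 1
[... 769 characters left out ...]
3 210 207 210
208 164 164 166 165 182 184 190  45  57   5  39  39  36  38  34  52  95 162  71 202 210 206 177
212 166 167 167 165 195 188 182 118   8  23  31  27  47  64 130  54 114 167 161 204 212 200  95
216 189 190 192 195 196 196 197 192 190 186 192 190 190 190 191 107  86 125 110 100  92  90  92
220 190 188 188 188 190 193 195 196 197 195 197 195 193 190 186 173 102  94  93  93  93  92  93
224 194 193 191 188 188 187 189 190 194 195 196 196 196 196 195 187 169 100  93  92  93  94  92
228 191 193 194 194 191 189 188 187 187 189 191 195 195 196 197 197 193 176 167  92  93  94  94
109 [[412.8, 223.3], [418.1, 188.4]]
111 [[414.1, 218.2], [418.2, 183.0]]
113 [[415.2, 213.0], [418.1, 177.5]]
```

Measured from the dish axis, the lens is at 113°, the tab at about 107° and the bail-based estimate at 108°. I'll turn another 5.6°.

Request:
{"fn": "arm_command", "kwargs": {"commands": [[0,0,0,0,-0.3],[0,0,0,0,-1],[0,0,0,-0.05,-2],[0,0,0,-0.05,-3],[0,0,0,-0.05,-4]]}}

```text
t: 19.0
eef_pos: [0.5268, 0.2432, 0.2035]
orientation: [0.0, -0.194, 0.981, 0.0]
ft_force: [-0.3, -0.2, -2.9]
gripper_width: 0.0095
finger_force: 40.0
```

Request:
{"fn": "arm_command", "kwargs": {"commands": [[0,0,0,0,-0.8],[0,0,0,0,-1.3],[0,0,0,0,-1.6],[0,0,0,0,-1.6],[0,0,0,0,-1.6]]}}

```text
t: 19.42
eef_pos: [0.5268, 0.2432, 0.2035]
orientation: [-0.0, -0.207, 0.978, 0.0]
ft_force: [-0.3, -0.9, -2.4]
gripper_width: 0.0096
finger_force: 40.0
```

Request:
{"fn": "arm_command", "kwargs": {"commands": [[0,0,0,0,0],[0,0,0,0,0],[0,0,0,0,0],[0,0,0,0,0],[0,0,0,0,0]]}}

```text
t: 19.83
eef_pos: [0.5268, 0.2432, 0.2035]
orientation: [0.0, -0.207, 0.978, 0.0]
ft_force: [-0.7, 0.3, -2.9]
gripper_width: 0.0096
finger_force: 40.0
```

Run:
```python
from h import *
s=bot.sense(); im=save('wrist','pics/w13r.png'); C=cam('wrist',s); e=lambda v:np.degrees(np.arctan2(v[1],v[0]))
c=s['eef_pos']; print(s['t'],c,yaw(s)+360,s['moment'])
print('plum',[g['bbox'] for g in bot.cut_out('plum_center','wrist')[:1]])
P=np.argwhere(bot.cut_out('dish','wrist')[0]['region'])[:,::-1]
for u in(345,352,358):
    v=P[P[:,0]==u,1]; print(u,v.min(),v.max(),e(ray(C,[[u,(v.min()+v.max())/2]],c[2]-.056)[0]-c))
d=im.max(2)<60
for u in(422,430,438): v=np.flatnonzero(d[120:240,u])+120; print(u,v.min(),v.max())
for a in(111,113,115):
    a=np.radians(a);D=np.array([np.cos(a),np.sin(a),0]);N=np.array([-D[1],D[0],0]); print(proj(C,[c*[1,1,0]+D*.138+N*k+[0,0,.15] for k in(-.016,.016)]).round(1).tolist())
```

```text
19.8333 [0.52676857 0.24324354 0.20351257] 203.8841145498893 [ 0.06251392 -0.11571378  0.01759602]
plum [[234.0, 192.9, 278.4, 223.3]]
345 195 224 112.11526142797386
352 195 224 112.23972374438218
358 194 224 112.63138383858865
422 181 227
430 187 228
438 188 228
[[409.6, 232.0], [417.1, 197.9]]
[[411.2, 227.0], [417.5, 192.5]]
[[412.7, 222.0], [417.8, 187.1]]
```

The tab points at 112–114° and the lens is at about 113°. The plum is centred, level with the lens and still. Handing in.

```bash
python3 -c "
from plant import bot
print(bot.sign_off())"
```

```text
the job is handed in; nothing more can be done
None
```

I turned the peak pointer home against its zero stop, then lifted the dish with the plum centred at lens height. It is held still over the pedestal, tab pointing at the lens to within about a degree by my measurements, and I handed the job in at about 20 s.

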